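# Make up two gearmotor repair kits

### The job

Make up the two gearmotor repair kits from the stock standing on the bench: the open steel bearing and the brass bush go in the blue tray, the orange-sealed bearing and the black jaw coupling go in the yellow tray. Stand each part upright and flat on the floor of a pocket, one part per pocket (either pocket of its tray), and let go. Leave the green gear and the red stop button where they stand.

Things in the scene. Friction and masses are not known exactly. Their poses are not given: they have to be found in the camera images.
- blue_tray: Blue plastic kit tray, fixed to the bench: 80 mm (its x) by 156 mm (its y), 10 mm high overall. Two square pockets, 72 by 72 mm inside, side by side, centred at y = +38 mm and y = -38 mm in the tray's own frame (x = 0). Floor 3 mm thick; outer walls and the divider 4 mm thick, their tops 10 mm above the bench. Origin at the centre of the underside, z up; it may be turned a little.
- yellow_tray: Yellow plastic kit tray, fixed to the bench: 80 mm (its x) by 156 mm (its y), 10 mm high overall. Two square pockets, 72 by 72 mm inside, side by side, centred at y = +38 mm and y = -38 mm in the tray's own frame (x = 0). Floor 3 mm thick; outer walls and the divider 4 mm thick, their tops 10 mm above the bench. Origin at the centre of the underside, z up; it may be turned a little.
- open_bearing_mid (a point): Open roller bearing: bright steel cylinder 44 mm in diameter, 36 mm high; its top shows a dark ring with small steel rollers and a black plug in the bore. Stands upright on the bench; this point is on its axis, half-way up, z up. Round, so any gripping direction will do.
- sealed_bearing_mid (a point): Sealed bearing: steel cylinder 44 mm in diameter, 36 mm high, like the open one but with an orange seal ring on top and a black plug in the bore. Stands upright on the bench; this point is on its axis, half-way up, z up. Round, so any gripping direction will do.
- bush_mid (a point): Brass bush: brass cylinder 39 mm in diameter, 40 mm high, with a 45 mm flange 5 mm high at its foot and a black plug in the bore. Stands upright on the bench; this point is on its axis, half-way up, z up. Round, so any gripping direction will do.
- coupling_mid (a point): Jaw coupling half: black cylinder 44 mm in diameter and 34 mm high with three bright steel jaws on top (10 mm high, within a 40 mm circle), 44 mm high in all. Stands upright on the bench; this point is on its axis, half-way up, z up. Round, so any gripping direction will do.
- gear_mid (a point): Green gear, 52 mm in diameter over its teeth, 22 mm thick, with a 28 mm steel hub rising to 36 mm. Not needed: leave it. This point is on its axis, half-way up.
- stop_head_mid (a point): Red mushroom stop button head on a black body, 42 mm in diameter, 40 mm high. Not needed: leave it. This point is on its axis, half-way up.
Mind the look-alikes: they are no part of the job. Of the things that look like the part that bears bush_mid, take the one that is farthest from the robot's base at the start.

How it is judged (in metres and radians):
At the end, for the whole second after the job is handed in: Kit parts upright (0.12 rad), at rest, released, each on the floor (height within 4 mm) of its own pocket in its kit's tray: axis within 24 mm of the pocket's centre along each tray axis; gear and stop button within 20 mm of their starts, upright (((x of open_bearing_mid in the frame of blue_tray between -0.024 and 0.024 m and y of open_bearing_mid in the frame of blue_tray between 0.014 and 0.062 m and z of open_bearing_mid in the frame of blue_tray between 0.017 and 0.025 m and x of bush_mid in the frame of blue_tray between -0.024 and 0.024 m and y of bush_mid in the frame of blue_tray between -0.062 and -0.014 m and z of bush_mid in the frame of blue_tray between 0.019 and 0.027 m) or (x of open_bearing_mid in the frame of blue_tray between -0.024 and 0.024 m and y of open_bearing_mid in the frame of blue_tray between -0.062 and -0.014 m and z of open_bearing_mid in the frame of blue_tray between 0.017 and 0.025 m and x of bush_mid in the frame of blue_tray between -0.024 and 0.024 m and y of bush_mid in the frame of blue_tray between 0.014 and 0.062 m and z of bush_mid in the frame of blue_tray between 0.019 and 0.027 m)) and ((x of sealed_bearing_mid in the frame of yellow_tray between -0.024 and 0.024 m and y of sealed_bearing_mid in the frame of yellow_tray between 0.014 and 0.062 m and z of sealed_bearing_mid in the frame of yellow_tray between 0.017 and 0.025 m and x of coupling_mid in the frame of yellow_tray between -0.024 and 0.024 m and y of coupling_mid in the frame of yellow_tray between -0.062 and -0.014 m and z of coupling_mid in the frame of yellow_tray between 0.021 and 0.029 m) or (x of sealed_bearing_mid in the frame of yellow_tray between -0.024 and 0.024 m and y of sealed_bearing_mid in the frame of yellow_tray between -0.062 and -0.014 m and z of sealed_bearing_mid in the frame of yellow_tray between 0.017 and 0.025 m and x of coupling_mid in the frame of yellow_tray between -0.024 and 0.024 m and y of coupling_mid in the frame of yellow_tray between 0.014 and 0.062 m and z of coupling_mid in the frame of yellow_tray between 0.021 and 0.029 m)) and angle between each of open_bearing_mid, sealed_bearing_mid, bush_mid, coupling_mid, gear_mid, stop_head_mid's own z axis and vertical below 0.12 rad and linear speed of each of open_bearing, sealed_bearing, bush, coupling below 0.02 m/s and distance of each of gear_mid, stop_head_mid from where it was at the start of the episode below 0.02 m); the robot touches nothing.
It also fails if it takes over 101 s, if anything falls off the work surface, if the arm or the gripper's body presses on something with over 40 N, if the wrist force passes 120 N, or if a joint passes its speed limit or range.

### The arm

A 6-joint arm with a two-finger parallel gripper is mounted at the origin on the work surface. World frame = base frame: x ahead of the robot, y to its left, z up, the work surface at z = 0. Lengths are in m, angles in degrees, forces in N, time in s.
With the tool pointing down it reaches from about 0.375 to 0.9 m from the base axis. Payload 3.1 kg.
Tool frame: the origin (TCP) lies at the very end of the fingers, on their centre line; the grasp point (between the pads) lies 19 mm behind it; z points along the fingers, y is the line along which they close (so a half turn about z gives the same grasp; the last joint's range is limited). The gripper opens to 87 mm and grips with 3 to 60 N. Pads are 19 mm wide; open, the fingers measure 117 mm over their backs; the gripper's body (75 mm by 190 mm) begins 51 mm behind the grasp point.
Start: joints at [-74.055, 30.224, 82.088, -0, 67.689, -10.227], TCP at [0.276, -0.561, 0.223] pointing down, gripper open.
Joint ranges: [-176.69, 176.69], [-43.24, 126.21], [12.49, 139.97], [-82, 262], [0, 151.66], [-163.58, 163.58]. Speed limits (degrees/s): [159.86, 159.86, 180, 180, 180, 180].

### API

Orientations are given as a 3x3 rotation matrix whose columns are the frame's x, y, z axes.
In Python, from rig import * gives the robot as it stands.
- The arm moves only by the tool jog_arm, never from a script. Its arguments are lists of equal length, an entry for each row: "delta_pos": the shift along the world's x, y, z in cm, a list of three; "turn": the turn about the world's z in degrees; "grip": the closure, from 0 (fully open) to 1 (shut). In form: {"delta_pos": [[x, y, z], ...], "turn": [turn, ...], "grip": [grip, ...]}. A call has 1 to 12 rows; each row is the pose to reach, as a shift and turn from the pose commanded when the call began; what a row does not reach only later rows make up. A row lasts 1/8 s, in which the tool goes at most 62.5 mm and 10.7 degrees, less where a joint would pass 70% of its speed; a pose out of reach is approached as far as the arm can. A call with a gripper value outside its range is refused whole. The fingers move at their own pace and stop on an object; the grip force is fixed at half the most. Time passes only in rows, so rows that repeat a pose let the fingers close. It gives the time, the measured TCP pose, the force, the opening and the grip force at its end, in the units of the state.
- read_state(): the state, without advancing time (a new reading comes with each control period).
- capture(name): name is "side" or "top" or "wrist"; returns a dict with "color" (480x640x3 uint8, blue, green, red), "fovy" (degrees; the focal length in pixels is half the picture's height over the tangent of half this angle, whatever the lens; pixels are square), "cx", "cy" (the principal point, pixels), "camera_from_world" (4x4, takes a point from world to camera coordinates). Camera axes: x right, y up, looking along -z (the intrinsics and any distortion apply to the point x, -y, -z); pixel columns grow to the right and rows downward; lengths in m; the calibration is good to about 2 mm. A picture is of the moment at which its call begins. There is no depth.
- hand_in(): hands the job in; it is judged then, once.
The state is a dict: "time_s": time; "joint_positions": joint angles; "qvel": joint speeds; "tau": joint torques, N m; "position": TCP position; "tcp_rot": TCP orientation; "force": force on the tool from outside, world axes, zero at the start; "moment": the same for the moment, N m; "opening": opening from 0.0 (shut) to 1.0 (fully open); "grasp_force": force on a finger pad.
Only numpy, scipy, OpenCV 4.12 (cv2) and the standard library are available. Lean on these libraries where they do the work, as an engineer would, in place of code of your own. Each camera call takes 0.05 s, during which the arm holds its last target. There are 200 camera calls.

## Working session

There is one attempt and no reset: what is moved stays moved. The work goes in short steps, Python scripts to look and compute and a tool call to move; the robot and the scene stay as the last step left them, time stands still between calls to the robot, and variables do not carry over. Pictures are saved under pics/ and viewed, at most 14 in all, crops included, and the job is handed in when it is done.

Besides the shell and the picture viewer there is one more tool, called after ">>>" as name([rows], argument=value, ...), one row to a line, values as JSON. jog_arm: Moves the arm, as the interface text tells. Its arguments: {"type":"object","properties":{"delta_pos":{"type":"array"},"turn":{"type":"array"},"grip":{"type":"array"}},"required":["delta_pos","turn","grip"]}

```bash
ls; mkdir -p pics
python3 - <<'E'
from rig import *
import cv2
for n in("top","side"):
    c=capture(n);cv2.imwrite(f"pics/{n}0.png",c["color"]);print(n,c["fovy"],c["cx"],c["cy"],{k:v for k,v in c.items() if k not in("color",)})
s=read_state();print(s["time_s"],s["position"],s["tcp_rot"],s["opening"])
E
```

```text
pics
top 49.96284690303475 317.5634439775632 245.1220531735817 {'fovy': 49.96284690303475, 'cx': 317.5634439775632, 'cy': 245.1220531735817, 'camera_from_world': array([[ 0.01133595, -0.99991904,  0.00577986,  0.008402  ],
       [ 0.99278463,  0.01194474,  0.11931473, -0.5094467 ],
       [-0.11937411,  0.00438562,  0.99283966, -0.83823357],
       [ 0.        ,  0.        ,  0.        ,  1.        ]])}
side 56.22697648099287 318.84139040388766 241.63695094935042 {'fovy': 56.22697648099287, 'cx': 318.84139040388766, 'cy': 241.63695094935042, 'camera_from_world': array([[ 0.88684114, -0.46147248,  0.02357866, -0.44531659],
       [ 0.26297572,  0.54601918,  0.79542871, -0.1641152 ],
       [-0.37994285, -0.69921829,  0.60558832, -0.52251406],
       [ 0.        ,  0.        ,  0.        ,  1.        ]])}
0.1 [ 0.27551041 -0.56025937  0.22167283] [[ 8.97485955e-01  4.41042721e-01 -5.28504524e-04]
 [ 4.41042897e-01 -8.97484064e-01  1.87575225e-03]
 [ 3.52962488e-04 -1.91655446e-03 -9.99998101e-01]] 1.0042612178090087
```

View pics/top0.png

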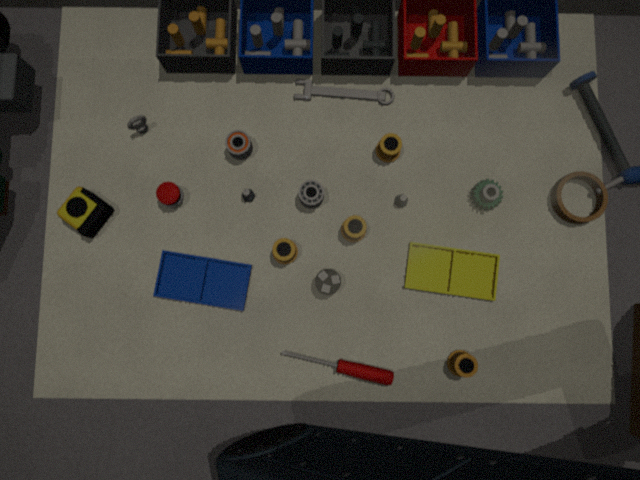

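View pics/side0.png

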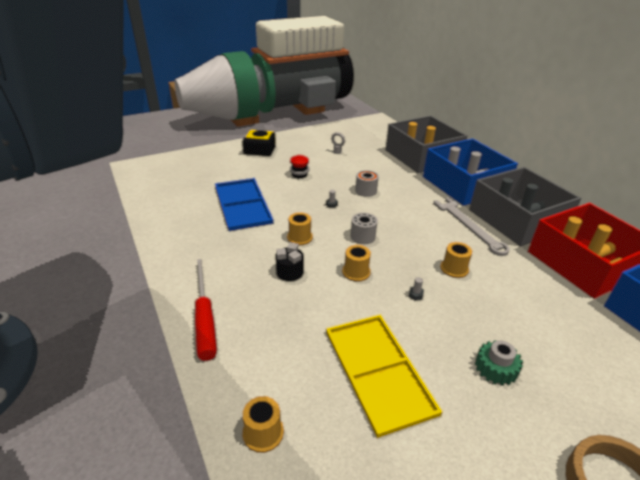

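The top view shows the blue tray at about (203,281), the yellow tray at (452,272) and the open bearing at (312,194). The sealed bearing is at (238,143) and the coupling at (328,281). There are four bushes, at (390,146), (354,227), (285,250) and (462,364). The gear is at (487,194) and the stop button at (169,194). In the side view the same parts are: open bearing (364,222), sealed bearing (367,178), coupling (290,255), far bush (458,250), gear (502,352).

```bash
cat > h.py <<'E'
import numpy as np,cv2
from rig import *
def ray(c,u,v):
    f=240/np.tan(np.radians(c["fovy"]/2));M=c["camera_from_world"]
    d=M[:3,:3].T@np.array([(u-c["cx"])/f,-(v-c["cy"])/f,-1]);return -M[:3,:3].T@M[:3,3],d/np.linalg.norm(d)
def plane(c,p,z):
    o,d=ray(c,*p);return o+d*(z-o[2])/d[2]
def tri(rs):
    A=sum(np.eye(3)-np.outer(d,d) for o,d in rs);b=sum((np.eye(3)-np.outer(d,d))@o for o,d in rs)
    x=np.linalg.solve(A,b);return x,max(np.linalg.norm((np.eye(3)-np.outer(d,d))@(x-o)) for o,d in rs)
def blob(mask,seed=None,minA=8):
    n,l,s,c=cv2.connectedComponentsWithStats(mask.astype(np.uint8))
    ids=[i for i in range(1,n) if s[i,4]>=minA]
    i=min(ids,key=lambda i:np.hypot(*(c[i]-seed))) if seed is not None else max(ids,key=lambda i:s[i,4])
    return c[i],s[i],l==i
def dark(img,seed,r,frac=.45):
    g=cv2.cvtColor(img,cv2.COLOR_BGR2GRAY).astype(float);u,v=seed
    w=np.zeros(g.shape,bool);w[max(0,v-r):v+r+1,max(0,u-r):u+r+1]=1
    lo,hi=np.percentile(g[w],[3,90]);c,s,_=blob((g<lo+frac*(hi-lo))&w,np.array(seed));return c,s[4]
def tray(c,col,z=.01):
    h=cv2.cvtColor(c["color"],cv2.COLOR_BGR2HSV);lo,hi=((100,150,40),(130,255,255)) if col=="blue" else ((22,150,60),(34,255,255))
    m=cv2.inRange(h,lo,hi);m[:110]=0
    _,s,m=blob(m);k=max(cv2.findContours(m.astype(np.uint8),0,1)[0],key=cv2.contourArea)
    return k,s
E
python3 - <<'E'
from h import *
t,s=capture("top"),capture("side")
P={"open":((312,194),(364,217)),"sealed":((238,141),(368,176)),"bush_far":((390,145),(459,249)),"b2":((354,227),(358,253)),"b3":((285,250),(300,221)),"b4":((463,365),(262,412)),"gear":((490,193),(503,351))}
for k,(a,b) in P.items():
    r=7
    ca,na=dark(t["color"],a,r);cb,nb=dark(s["color"],b,r+1)
    x,e=tri([ray(t,*ca),ray(s,*cb)]);print(k,ca.round(1),na,cb.round(1),nb,x.round(4),round(e,4),"dist",np.hypot(*x[:2]).round(3))
for k,p,q in(("coupling",(328,281),(290,254)),("stop",(169,193),(300,160))):
    print(k,tri([ray(t,*p),ray(s,*q)]),plane(t,p,.044))
for col in("blue","yellow"):
    R=[]
    for c in(t,s):
        k,st=tray(c,col);w=np.array([plane(c,p[0],.01)[:2]*1000 for p in k],np.float32)
        print(col,st,cv2.minAreaRect(w))
        R.append(ray(c,*[cv2.moments(k)[m]/cv2.moments(k)["m00"] for m in("m10","m01")]))
    print(tri(R))
E
```

```text
open [310.7 191.7] 76 [364.3 219. ] 59 [0.6    0.0269 0.0368] 0.0003 dist 0.601
sealed [237.3 141.5] 74 [367.1 174.8] 45 [0.6862 0.1539 0.0364] 0.0003 dist 0.703
bush_far [390.7 143.4] 138 [459.3 248.8] 117 [ 0.6848 -0.1086  0.0408] 0.0002 dist 0.693
b2 [354.6 225.9] 156 [357.8 251.8] 108 [ 0.5415 -0.0475  0.0407] 0.0004 dist 0.544
b3 [283.7 248.9] 147 [299.4 217.9] 76 [0.5013 0.0706 0.041 ] 0.0004 dist 0.506
b4 [465.2 365.2] 142 [261.4 411.7] 241 [ 0.3153 -0.228   0.0401] 0.0009 dist 0.389
gear [490.8 191.4] 64 [503.5 349. ] 87 [ 0.6039 -0.2786  0.0374] 0.0 dist 0.665
coupling (array([ 0.44964285, -0.00396611,  0.03716256]), np.float64(0.0009583611553772452)) [ 0.44840381 -0.00344366  0.044     ]
stop (array([0.59570236, 0.26688636, 0.03493785]), np.float64(0.001017092329279229)) [0.59275146 0.26462311 0.044     ]
blue [ 154  251   97   57 4040] ((449.3543395996094, 210.57427978515625), (154.28179931640625, 77.87252044677734), 81.42244720458984)
blue [ 424  140   93   65 2837] ((928.4291381835938, 130.73794555664062), (222.8756866455078, 220.36341857910156), 0.31993797421455383)
(array([0.54472889, 0.02720867, 0.21084658]), np.float64(0.1734279002409028))
yellow [ 405  247   94   53 3853] ((470.0267639160156, -216.91526794433594), (155.82797241210938, 79.37097930908203), 82.39154052734375)
yellow [ 327  315  115  122 7525] ((469.455322265625, -218.4906005859375), (158.74717712402344, 82.07486724853516), 82.4608154296875)
(array([ 0.46963353, -0.22391181,  0.00084746]), np.float64(0.001986846819166889))
```

Triangulated tops agree with the text's heights, and the far bush is at (0.685,-0.109), 0.693 m from the base, so it is the farthest. First I go above the coupling, turning the fingers to close across the tray.

>>> jog_arm([
  [1.5,5,0],
  [3,10,0],
  [5,16,0],
  [6.5,21,0],
  [8,26,0],
  [10,32,0],
  [11.5,37,-1],
  [13,42,-3],
  [15,48,-5],
  [16.5,53,-7],
  [17.4,55.7,-7.3],
  [17.4,55.7,-7.3],
], turn=[6,12,18,24,30,36,42,48,55,55,55,55], grip=[0,0,0,0,0,0,0,0,0,0,0,0])

```text
time_s: 1.7
position: [0.4497, -0.0022, 0.1491]
tcp_rot: [[0.149, 0.989, -0.001], [0.989, -0.149, 0.0], [0.0, -0.001, -1.0]]
force: [0.5, -0.2, -0.4]
opening: 1.005
grasp_force: 0.0
```

Run:
```python
from h import *
w=capture("wrist");cv2.imwrite("pics/w1.png",w["color"]);s=read_state()
print(s["position"],s["tcp_rot"][:,1],s["time_s"],s["joint_positions"])
M=w["camera_from_world"];f=240/np.tan(np.radians(w["fovy"]/2))
for p in([.449,-.004,.034],[.5013,.0706,.041]):
    q=M[:3,:3]@p+M[:3,3];print(w["cx"]-f*q[0]/q[2],w["cy"]+f*q[1]/q[2])
# blue tray from the side
c=capture("side");h=cv2.cvtColor(c["color"],cv2.COLOR_BGR2HSV);m=cv2.inRange(h,(100,120,40),(130,255,255));m[:170]=0;m[:,300:]=0;m[:,:200]=0
_,_,m=blob(m);k=max(cv2.findContours(m.astype(np.uint8),0,1)[0],key=cv2.contourArea)
print(cv2.minAreaRect(np.array([plane(c,p[0],.01)[:2]*1000 for p in k],np.float32)))
```

```text
[ 0.44973947 -0.00339977  0.14944025] [ 9.88558477e-01 -1.50837944e-01 -2.29889954e-04] 1.75 [-1.47054730e+01  2.39003456e+01  1.10873686e+02 -3.22000111e-02
  4.52368028e+01 -6.00730876e+00]
325.7676864552344 243.53596911116543
386.2302502321811 128.3920847088327
((448.5467529296875, 204.02037048339844), (160.22520446777344, 78.02656555175781), 81.5134048461914)
```

View pics/w1.png

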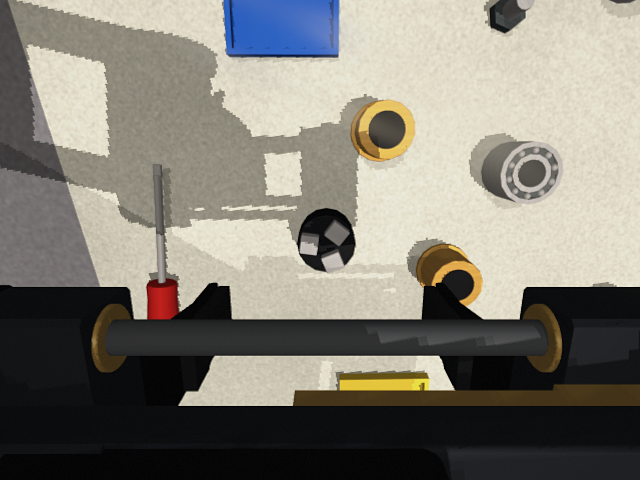

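The wrist view shows the coupling at about (326,240), within 2–3 mm of the prediction, and the fingers straddle it with clear space. I'll descend and grip.

>>> jog_arm([
  [0,0,-4],
  [0,0,-8],
  [0,0,-11],
  [0,0,-13],
  [0,0,-13.7],
  [0,0,-13.7],
  [0,0,-13.7],
  [0,0,-13.7],
  [0,0,-13.7],
  [0,0,-13.7],
  [0,0,-13.7],
  [0,0,-13.7],
], turn=[0,0,0,0,0,0,0,0,0,0,0,0], grip=[0,0,0,0,0,0,1,1,1,1,1,1])

```text
time_s: 3.3
position: [0.4496, -0.0038, 0.0126]
tcp_rot: [[0.153, 0.988, -0.0], [0.988, -0.153, 0.0], [0.0, -0.0, -1.0]]
force: [-0.6, 1.6, 2.4]
opening: 0.498
grasp_force: 30.0
```

>>> jog_arm([
  [0,0,3],
  [0,0,6],
  [0.5,-3,7],
  [1,-7,7],
  [1.5,-11,7],
  [2,-15,7],
  [2.5,-17.6,6],
  [2.5,-17.6,4],
  [2.5,-17.6,2],
  [2.5,-17.6,1],
  [2.5,-17.6,0.5],
  [2.5,-17.6,0.35],
], turn=[0,0,0,0,0,0,0,1,1,1,1,1], grip=[1,1,1,1,1,1,1,1,1,1,1,1])

```text
time_s: 4.8
position: [0.4748, -0.1798, 0.016]
tcp_rot: [[0.136, 0.991, 0.0], [0.991, -0.136, -0.0], [-0.0, 0.0, -1.0]]
force: [0.5, -0.6, -2.0]
opening: 0.499
grasp_force: 30.0
```

>>> jog_arm([
  [0,0,0],
  [0,0,0],
  [0,0,0],
  [0,0,0],
  [0,0,0],
  [0,0,0],
  [0,0,1],
  [0,0,3],
  [0,0,6],
  [0,0,10],
  [0,0,12],
  [0,0,12],
], turn=[0,0,0,0,0,0,0,0,0,0,0,0], grip=[1,0,0,0,0,0,0,0,0,0,0,0])

```text
time_s: 6.3
position: [0.4757, -0.1805, 0.138]
tcp_rot: [[0.136, 0.991, 0.004], [0.991, -0.136, -0.003], [-0.002, 0.004, -1.0]]
force: [0.7, -0.8, -0.3]
opening: 0.997
grasp_force: 0.0
```

Run:
```python
from h import *
t=capture("wrist");cv2.imwrite("pics/w2.png",t["color"]);s=read_state();print(s["position"],s["opening"],s["time_s"])
```

```text
[ 0.47489758 -0.17999373  0.13680678] 1.000553702703209 6.35
```

View pics/w2.png

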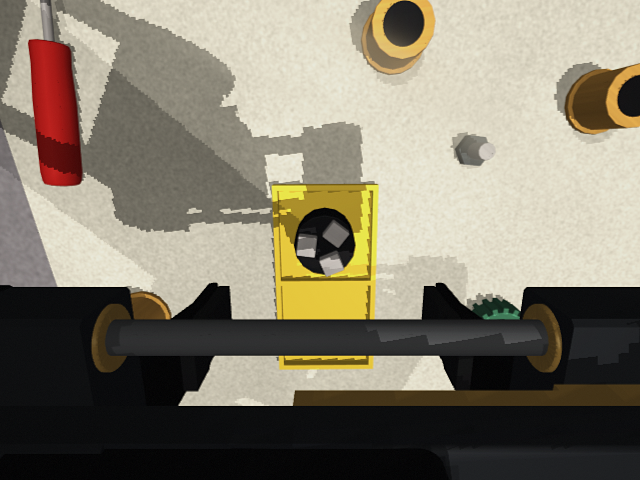

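The wrist view shows the coupling standing upright in the middle of the yellow tray's near-left pocket, at (325,240). Next is the sealed bearing.

>>> jog_arm([
  [2.5,4,0],
  [5,8,0],
  [8,12.5,0],
  [11,17,0],
  [14,22,0],
  [17,27,0],
  [19.5,31,0],
  [21.1,33.4,0],
  [21.1,33.4,0],
  [21.1,33.4,-4],
  [21.1,33.4,-6],
  [21.1,33.4,-6],
], turn=[0,0,0,0,0,0,0,0,0,0,0,0], grip=[0,0,0,0,0,0,0,0,0,0,0,0])

```text
time_s: 7.85
position: [0.6832, 0.153, 0.0732]
tcp_rot: [[0.137, 0.991, -0.007], [0.991, -0.137, -0.001], [-0.001, -0.006, -1.0]]
force: [0.3, -0.9, 0.5]
opening: 1.002
grasp_force: 0.0
```

Run:
```python
from h import *
t=capture("wrist");cv2.imwrite("pics/w3.png",t["color"]);s=read_state();print(s["position"],s["opening"],s["time_s"])
M=t["camera_from_world"];f=240/np.tan(np.radians(t["fovy"]/2));q=M[:3,:3]@[.686,.154,.036]+M[:3,3];print(t["cx"]-f*q[0]/q[2],t["cy"]+f*q[1]/q[2])
```

```text
[0.6848311  0.1532538  0.07502231] 0.9960647193880323 7.9
331.6017736354212 273.5645123732921
```

View pics/w3.png

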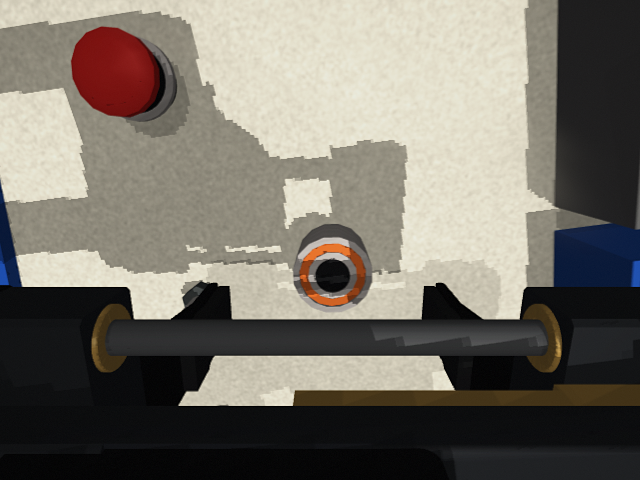

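The sealed bearing is at (332,275), as predicted. I'll descend and grip.

>>> jog_arm([
  [0,0,-2],
  [0,0,-4],
  [0,0,-5.5],
  [0,0,-6.3],
  [0,0,-6.3],
  [0,0,-6.3],
  [0,0,-6.3],
  [0,0,-6.3],
  [0,0,-6.3],
  [0,0,-6.3],
  [0,0,-6.3],
  [0,0,-6.3],
], turn=[0,0,0,0,0,0,0,0,0,0,0,0], grip=[0,0,0,0,0,0,1,1,1,1,1,1])

```text
time_s: 9.4
position: [0.6858, 0.1541, 0.0131]
tcp_rot: [[0.136, 0.991, 0.0], [0.991, -0.136, 0.0], [0.0, 0.0, -1.0]]
force: [0.0, 0.2, 0.3]
opening: 0.493
grasp_force: 30.0
```

>>> jog_arm([
  [0,0,3],
  [0,0,6],
  [-1,-2,8],
  [-3,-5.5,9],
  [-5,-9.5,9],
  [-7.5,-14,9],
  [-10,-18.5,9],
  [-12.5,-23,9],
  [-15,-28,9],
  [-17.5,-32.5,9],
  [-20,-37,9],
  [-21.5,-40,9],
], turn=[0,0,0,0,0,0,0,0,0,0,0,0], grip=[1,1,1,1,1,1,1,1,1,1,1,1])

```text
time_s: 10.9
position: [0.4693, -0.2477, 0.1029]
tcp_rot: [[0.138, 0.99, -0.001], [0.99, -0.138, 0.0], [0.0, -0.001, -1.0]]
force: [0.1, 0.3, -1.4]
opening: 0.497
grasp_force: 30.0
```

>>> jog_arm([
  [-0.6,-1,0],
  [-0.6,-1,0],
  [-0.6,-1,-3],
  [-0.6,-1,-6],
  [-0.6,-1,-7.5],
  [-0.6,-1,-8.3],
  [-0.6,-1,-8.65],
  [-0.6,-1,-8.65],
  [-0.6,-1,-8.65],
], turn=[0,0,0,0,0,0,0,0,0], grip=[1,1,1,1,1,1,1,1,1])

```text
time_s: 12.02
position: [0.4651, -0.2562, 0.0172]
tcp_rot: [[0.136, 0.991, 0.001], [0.991, -0.136, -0.001], [-0.001, 0.001, -1.0]]
force: [-0.2, 0.8, -1.9]
opening: 0.499
grasp_force: 30.0
```

>>> jog_arm([
  [0,0,0],
  [0,0,0],
  [0,0,0],
  [0,0,0],
  [0,0,0],
  [0,0,0],
  [0,0,1],
  [0,0,3],
  [0,0,6],
  [0,0,10],
  [0,0,12],
  [0,0,12],
], turn=[0,0,0,0,0,0,0,0,0,0,0,0], grip=[1,0,0,0,0,0,0,0,0,0,0,0])

```text
time_s: 13.52
position: [0.4657, -0.2567, 0.1386]
tcp_rot: [[0.136, 0.991, 0.004], [0.991, -0.136, -0.003], [-0.003, 0.004, -1.0]]
force: [0.4, 1.0, -0.8]
opening: 0.999
grasp_force: 0.0
```

Run:
```python
from h import *
t=capture("wrist");cv2.imwrite("pics/w4.png",t["color"]);s=read_state();print(s["position"],s["opening"],s["time_s"])
```

```text
[ 0.46490384 -0.25600777  0.13736034] 1.0014838174701284 13.575
```

View pics/w4.png

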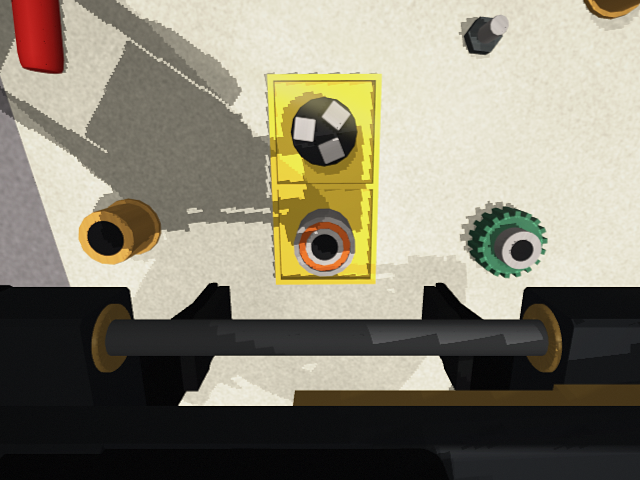

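The yellow tray is done: coupling at (324,131) and sealed bearing at (324,247), both upright in their pockets, with the gear untouched. Next is the far bush.

>>> jog_arm([
  [3,2,0],
  [7,4.7,0],
  [11,7.4,0],
  [15,10,0],
  [18.5,12.4,0],
  [21,14,0],
  [22,14.7,0],
  [22,14.7,0],
  [22,14.7,-3],
  [22,14.7,-6],
  [22,14.7,-6],
  [22,14.7,-6],
], turn=[0,0,0,0,0,0,0,0,0,0,0,0], grip=[0,0,0,0,0,0,0,0,0,0,0,0])

```text
time_s: 15.08
position: [0.6846, -0.1098, 0.0774]
tcp_rot: [[0.137, 0.991, 0.001], [0.991, -0.137, -0.0], [-0.0, 0.001, -1.0]]
force: [1.0, 0.6, 0.7]
opening: 0.998
grasp_force: 0.0
```

Run:
```python
from h import *
t=capture("wrist");cv2.imwrite("pics/w5.png",t["color"]);s=read_state();print(s["position"],s["opening"],s["time_s"])
M=t["camera_from_world"];f=240/np.tan(np.radians(t["fovy"]/2));q=M[:3,:3]@[.6848,-.1086,.0408]+M[:3,3];print(t["cx"]-f*q[0]/q[2],t["cy"]+f*q[1]/q[2])
```

```text
[ 0.68522666 -0.10977515  0.07799991] 1.0021758421274714 15.125
326.32821610848555 274.24243547278576
```

View pics/w5.png

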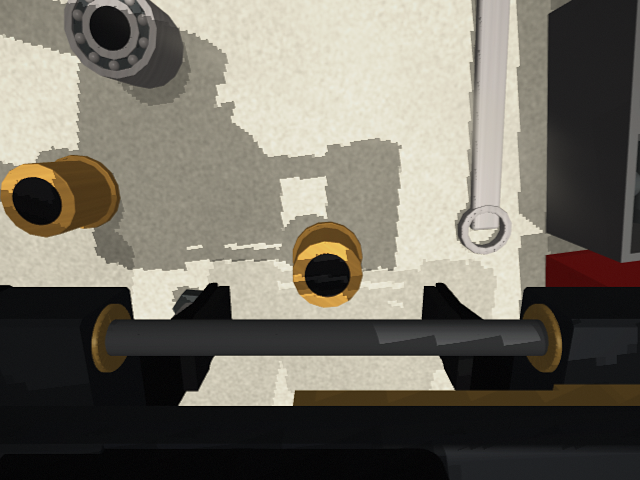

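The bush is at (327,274), as predicted, and the wrench ring at (484,229) is clear of the fingers.

>>> jog_arm([
  [0,0,-2],
  [0,0,-4],
  [0,0,-5.5],
  [0,0,-6.5],
  [0,0,-6.5],
  [0,0,-6.5],
  [0,0,-6.5],
  [0,0,-6.5],
  [0,0,-6.5],
  [0,0,-6.5],
  [0,0,-6.5],
  [0,0,-6.5],
], turn=[0,0,0,0,0,0,0,0,0,0,0,0], grip=[0,0,0,0,0,0,1,1,1,1,1,1])

```text
time_s: 16.62
position: [0.6848, -0.1089, 0.0115]
tcp_rot: [[0.136, 0.991, 0.0], [0.991, -0.136, -0.0], [-0.0, 0.0, -1.0]]
force: [-0.2, -0.0, -0.2]
opening: 0.444
grasp_force: 30.0
```

>>> jog_arm([
  [0,0,3],
  [0,0,6],
  [-1,1.2,8],
  [-3,3.5,9],
  [-6,7,9],
  [-9,10.5,9],
  [-12,14,9],
  [-15,17.5,9],
  [-18,21,9],
  [-21,24.5,9],
  [-23,27,9],
  [-24.1,28.1,9],
], turn=[0,0,0,0,0,0,0,0,0,0,0,0], grip=[1,1,1,1,1,1,1,1,1,1,1,1])

```text
time_s: 18.12
position: [0.442, 0.1732, 0.1014]
tcp_rot: [[0.134, 0.991, -0.001], [0.991, -0.134, -0.0], [-0.0, -0.001, -1.0]]
force: [0.8, -0.5, -2.9]
opening: 0.438
grasp_force: 30.0
```

Run:
```python
from h import *
t=capture("wrist");cv2.imwrite("pics/w6.png",t["color"]);s=read_state();print(s["position"],s["opening"],s["time_s"])
k,st=tray(t,"blue");print(st)
M=t["camera_from_world"];f=240/np.tan(np.radians(t["fovy"]/2))
a=np.radians(81.4);y=np.array([np.cos(a),np.sin(a)]);x=np.array([y[1],-y[0]])
for i,j in((-40,-78),(40,-78),(40,78),(-40,78)):
    p=(np.array([449.2,209.])+i*x+j*y)/1000;q=M[:3,:3]@[*p,.01]+M[:3,3];print(np.round([t["cx"]-f*q[0]/q[2],t["cy"]+f*q[1]/q[2]],1))
```

```text
[0.44083853 0.17360336 0.10136563] 0.43926617830427683 18.175
[  268   110   127   177 18529]
[271.6 305. ]
[384.2 306.7]
[398.3  68.2]
[266.1  66. ]
```

View pics/w6.png

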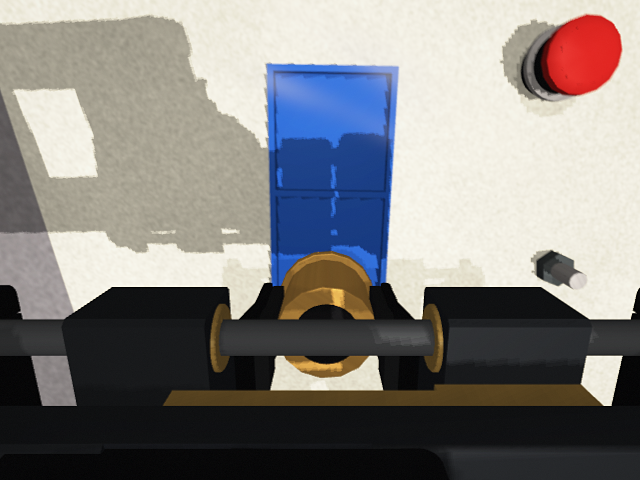

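The far tray corners at (266,66) and (398,68) match the prediction, and the bush is held over the near pocket. I'll lower and release.

>>> jog_arm([
  [0,0,0],
  [0,0,-3],
  [0,0,-6],
  [0,0,-7.5],
  [0,0,-8.3],
  [0,0,-8.65],
  [0,0,-8.65],
  [0,0,-8.65],
], turn=[0,0,0,0,0,0,0,0], grip=[1,1,1,1,1,1,1,1])

```text
time_s: 19.18
position: [0.4441, 0.1722, 0.0156]
tcp_rot: [[0.136, 0.991, 0.001], [0.991, -0.136, 0.0], [0.0, 0.001, -1.0]]
force: [-0.2, 0.7, -2.6]
opening: 0.442
grasp_force: 30.0
```

>>> jog_arm([
  [0,0,0],
  [0,0,0],
  [0,0,0],
  [0,0,0],
  [0,0,0],
  [0,0,0],
  [0,0,1],
  [0,0,3],
  [0,0,6],
  [0,0,10],
  [0,0,12],
  [0,0,12],
], turn=[0,0,0,0,0,0,0,0,0,0,0,0], grip=[1,0,0,0,0,0,0,0,0,0,0,0])

```text
time_s: 20.68
position: [0.4447, 0.1723, 0.1369]
tcp_rot: [[0.136, 0.991, 0.004], [0.991, -0.136, 0.001], [0.001, 0.004, -1.0]]
force: [-0.2, -0.2, -0.8]
opening: 1.0
grasp_force: 0.0
```

>>> jog_arm([
  [2.5,-2.5,0],
  [6,-5.5,0],
  [9.5,-9,0],
  [12.5,-12,0],
  [15,-14,0],
  [15.6,-14.5,0],
  [15.6,-14.5,0],
  [15.6,-14.5,-3],
  [15.6,-14.5,-6],
  [15.6,-14.5,-6],
  [15.6,-14.5,-6],
], turn=[0,0,0,0,0,0,0,0,0,0,0], grip=[0,0,0,0,0,0,0,0,0,0,0])

```text
time_s: 22.05
position: [0.5994, 0.0279, 0.0758]
tcp_rot: [[0.135, 0.991, 0.0], [0.991, -0.135, 0.0], [0.0, 0.0, -1.0]]
force: [1.1, 0.6, 1.2]
opening: 0.999
grasp_force: 0.0
```

Run:
```python
from h import *
t=capture("wrist");cv2.imwrite("pics/w7.png",t["color"]);s=read_state();print(s["position"],s["opening"],s["time_s"])
M=t["camera_from_world"];f=240/np.tan(np.radians(t["fovy"]/2));q=M[:3,:3]@[.600,.0269,.0368]+M[:3,3];print(t["cx"]-f*q[0]/q[2],t["cy"]+f*q[1]/q[2])
```

```text
[0.60006148 0.02763938 0.07624192] 1.0005782596496695 22.1
327.6817896505888 276.5614150355074
```

View pics/w7.png

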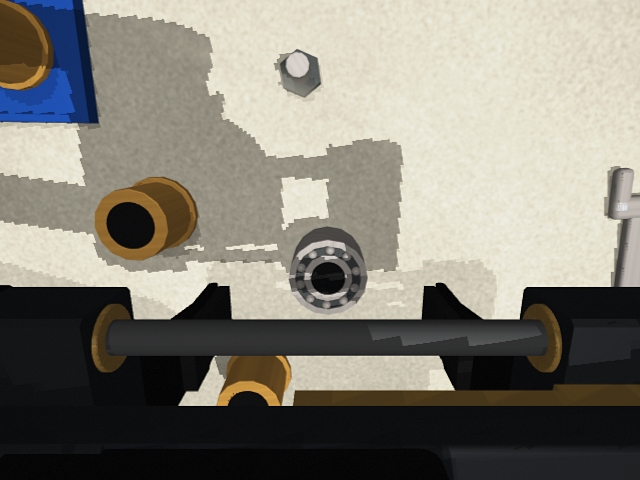

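The open bearing is at (328,277), as predicted, and the two other bushes are clear of the fingers. I'll grip it.

>>> jog_arm([
  [0,0,-2],
  [0,0,-4],
  [0,0,-5.5],
  [0,0,-6.3],
  [0,0,-6.3],
  [0,0,-6.3],
  [0,0,-6.3],
  [0,0,-6.3],
  [0,0,-6.3],
  [0,0,-6.3],
  [0,0,-6.3],
  [0,0,-6.3],
], turn=[0,0,0,0,0,0,0,0,0,0,0,0], grip=[0,0,0,0,0,0,1,1,1,1,1,1])

```text
time_s: 23.6
position: [0.5997, 0.0271, 0.012]
tcp_rot: [[0.136, 0.991, 0.0], [0.991, -0.136, -0.0], [0.0, 0.0, -1.0]]
force: [-0.4, 0.3, 0.4]
opening: 0.497
grasp_force: 30.0
```

>>> jog_arm([
  [0,0,3],
  [0,0,6],
  [-0.5,1,8],
  [-2,3,9],
  [-4,6,9],
  [-6.5,10,9],
  [-9,13.5,9],
  [-11.5,17.5,9],
  [-13.5,20.5,9],
  [-14.5,21.9,9],
  [-14.5,21.9,9],
  [-14.5,21.9,9],
], turn=[0,0,0,0,0,0,0,0,0,0,0,0], grip=[1,1,1,1,1,1,1,1,1,1,1,1])

```text
time_s: 25.1
position: [0.4554, 0.2456, 0.102]
tcp_rot: [[0.137, 0.991, 0.001], [0.991, -0.137, -0.0], [-0.0, 0.001, -1.0]]
force: [-0.1, -0.0, -2.0]
opening: 0.496
grasp_force: 30.0
```

>>> jog_arm([
  [0,0,0],
  [0,0,-3],
  [0,0,-6],
  [0,0,-7.5],
  [0,0,-8.3],
  [0,0,-8.65],
  [0,0,-8.65],
  [0,0,-8.65],
], turn=[0,0,0,0,0,0,0,0], grip=[1,1,1,1,1,1,1,1])

```text
time_s: 26.1
position: [0.4551, 0.2463, 0.0162]
tcp_rot: [[0.136, 0.991, 0.001], [0.991, -0.136, 0.0], [0.001, 0.001, -1.0]]
force: [0.6, -0.6, -1.4]
opening: 0.496
grasp_force: 30.0
```

>>> jog_arm([
  [0,0,0],
  [0,0,0],
  [0,0,0],
  [0,0,0],
  [0,0,0],
  [0,0,0],
  [0,0,1],
  [0,0,3],
  [0,0,6],
  [0,0,10],
  [0,0,12],
  [0,0,12],
], turn=[0,0,0,0,0,0,0,0,0,0,0,0], grip=[1,0,0,0,0,0,0,0,0,0,0,0])

```text
time_s: 27.6
position: [0.4559, 0.2465, 0.1376]
tcp_rot: [[0.136, 0.991, 0.005], [0.991, -0.136, 0.001], [0.002, 0.004, -1.0]]
force: [1.1, -0.6, 0.1]
opening: 0.999
grasp_force: 0.0
```

Run:
```python
from h import *
for n in("wrist","side"):
    t=capture(n);cv2.imwrite(f"pics/{n}8.png",t["color"])
s=read_state();print(s["position"],s["opening"],s["time_s"])
```

```text
[0.45429057 0.24600188 0.13546081] 0.9999202925715908 27.7
```

View pics/wrist8.png

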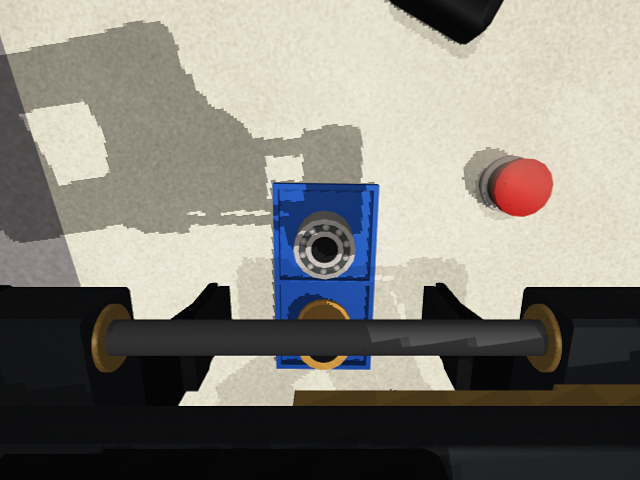

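View pics/side8.png

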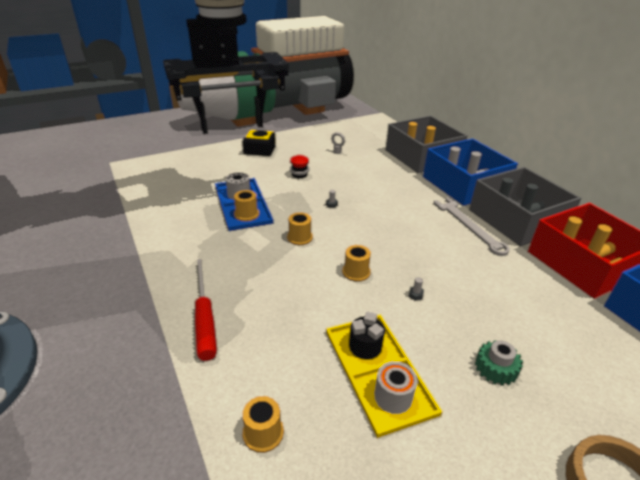

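The wrist view shows the open bearing at (324,248) and the bush at (323,335), each in its own blue pocket. The side view shows all four parts upright in their trays, the gear (500,360) and stop button (300,166) unmoved, and the gripper clear. I'm handing in.

```bash
python3 -c "
from rig import *
print(hand_in())"
```

```text
the job is handed in; nothing more can be done
None
```

Both kits are made up and the job is handed in at about 28 s: the open bearing and the farthest bush are in the blue tray, the sealed bearing and coupling in the yellow tray, and the gear and stop button were left alone; the hand-in returned no verdict.

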